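Reset the preheater and refit its control knob

TASK

The board preheater has tripped and its control knob has come off: take the orange stylus, press the recessed red reset button with its tip, and put the stylus back in its stand. Then pick up the knob, turn its pointer to the side of the shaft's flat, push it fully onto the D-shaft and press the sprung shaft down with it. Finish while still holding the knob pressed right down, and leave everything else where it is.

Things in the scene. Friction and masses are not known exactly. Their poses are not given: they have to be found in the camera images.
- station: fixed grey preheating station, 240 mm (its x) by 220 mm (its y); black control deck, 60 mm above the bench and 80 mm deep, along its robot-side (-x) edge; behind it a hot plate with a green board between two bars, up to 74 mm high. Origin at the centre of its underside. On the deck: the reset well to the right (-y), the steel control shaft to the left (+y), about 110 mm apart
- well_mouth (a point): centre of the mouth of the reset well: a round vertical hole, 16 mm diameter, ringed in yellow, level with the deck (60 mm above the bench); too narrow for a finger
- reset_top (a point): centre of the top of the red reset button, 10 mm down inside the well; the button fills the well's bottom, so any spot in the well presses it. It moves down with the button
- reset_button (a joint): travel of the sprung reset button, m: 0 out, 0.004 fully pressed (about 4 N); springs back when released
- control_shaft (a joint): how far the sprung control shaft is pushed down, m: 0 up, 0.006 fully pressed (about 8 N, growing evenly); springs back up when released. The shaft slides only up and down, it cannot turn
- shaft_top (a point): on the control shaft's axis, at its top face, 86 mm above the bench at rest (26 above the deck). Upright steel shaft, 14 mm diameter, with one flat 2 mm from its axis (D section), upper 2 mm tapered. x points out of the flat, within about 0.7 rad of the robot's +x; z up. A dark 37 mm disc at its foot (part of it, 6 to 8 mm above the deck) bears a white line on the flat's side
- knob: loose knob standing on the bench, bore down, 40 g: black skirt 42 mm diameter, 20 mm high, and on top a black grip bar 40 mm long (its x), 14 wide (its y), 18 high; 38 mm tall in all. Origin at the centre of its underside, z up, x towards the pointer; x lies within 0.7 rad of the robot's +x at the start. Its D-shaped bore has the flat on the pointer's (+x) side
- knob_bore (a point): centre of the bore's floor, 16 mm above the knob's underside; meets shaft_top when fully on. Blind bore 16.4 mm diameter, 16 deep, bevelled, its flat 3.2 mm from the axis on the pointer's side: about 1.2 mm play and 10 degrees. It goes on only with the pointer on the side of the shaft's flat; pushing on then moves the shaft down, the skirt stays 4 mm clear of the deck
- knob_pointer (a point): pointer end of the knob: the +x end of the grip bar's top, 20 mm from the axis and 38 mm above the underside, marked by a white line that runs from the axis to this end
- stylus: orange stylus hanging upright in the stand by its collar, 120 mm long, 30 g. From below: 6 mm diameter flat tip (12 mm), 8 mm shank up to 60 mm, black collar 26 mm diameter at 60 to 65 mm, square handle 12 x 12 mm at 65 to 120 mm. Origin at the tip's end, z up along it, x and y square to the handle's faces
- stylus_tip (a point): lower end of the stylus, on its axis
- stylus_grip (a point): point on the stylus' axis in its square handle, 95 mm above the tip, a good height to grip
- stand: fixed blue block, 60 x 60 x 75 mm tall, turned on the bench, with one vertical hole in its top; stands in front of the robot on its left or its right, the knob on the other side. Origin at the centre of its underside
- stand_hole (a point): centre of the mouth of the stand's hole, at its top 75 mm above the bench; hole 14 mm diameter, 68 mm deep, bevelled. With the stylus home, the collar rests on this top and the tip is 60 mm below it
- phone: bystander: opened phone, 162 x 76 x 9 mm slab, black with a silver cell between yellow strips, lying on the bench; origin at the centre of its underside
- battery: bystander: loose silver phone cell, 90 x 60 x 6 mm slab lying on the bench; origin at the centre of its underside
- screw_tray: bystander: blue divided screw tray, 100 x 70 x 22 mm; origin at the centre of its underside
- cleaner: bystander: white bottle with red cap, 56 mm diameter, 120 mm tall; origin at the centre of its underside
- tape_roll: bystander: amber tape ring lying flat, 72 mm outer diameter, 18 mm high; origin at the centre of its underside
- screwdriver: bystander: red-handled screwdriver, 150 mm long, lying on the bench along its own x; origin underneath its middle
- swab_cup: bystander: empty white cup, 64 mm diameter, 70 mm tall; origin at the centre of its underside

How it is judged:
By the outcome, as a careful person would: the job done as asked, in the order asked, and still so for the second after the job is handed in, while the arm keeps its last pose, push and grip.
It also fails if it takes over 67 s, if anything falls off the work surface, if the arm or the gripper's body presses on something with over 40 N, if the wrist force passes 120 N, or if a joint passes its speed limit or range.

ROBOT

A 7-joint arm with a two-finger parallel gripper is mounted at the origin on the work surface. World frame = base frame: x ahead of the robot, y to its left, z up, the work surface at z = 0. Lengths are in m, angles in rad, forces in N, time in s.
With the tool pointing down it reaches from about 0.35 to 0.9 m from the base axis. Payload 7.2 kg.
Tool frame: the origin (TCP) lies at the very end of the fingers, on their centre line; the grasp point (between the pads) lies manip.grasp_offset behind it (manip.grasp_offset is the distance from the TCP to the grasp point, in m); x points along the fingers, y is the direction in which the jaws open and shut, and the axes are right-handed (so a half turn about x gives the same grasp; the last joint's range is limited). The gripper opens to 85 mm and grips with 20 to 120 N. Pads are 22 mm wide; open, the fingers measure 114 mm over their backs; the gripper's body (76 mm by 85 mm) begins 54 mm behind the grasp point. The pads swing forward as they close: fully open they stand 13 mm farther back than shut.
Start: joints at [-1.254, 0.411, -0.013, 1.596, 0.006, 1.134, -0.082], TCP at [0.235, 0.579, 0.231] pointing down, gripper open.
Joint ranges: [-2.95, 2.95], [-0.29, 1.99], [-1.47, 1.44], [0.14, 2.54], [-1.03, 4.17], [0.13, 1.85], [-2.86, 2.86]. Speed limits (rad/s): [2.39, 2.39, 3.01, 3.01, 3.14, 3.14, 3.14].

INTERFACE

Orientations are given as a rotation vector (axis times angle).
In Python, from plant import manip gives the robot as it stands. The module is installed in compiled form; this text tells all that it offers.
- The arm moves only by the tool arm_command, never from a script. Its argument "motion" is a list of rows, each a list of 3 entries, a list of its own where there are three numbers: the shift along the tool's x, y, z as a fraction of full scale, then the turn, a rotation vector about the tool's x, y, z as a fraction of full scale, then the closure, from -1 (fully open) to 1 (shut). A call has 1 to 8 rows; each row shifts and turns the commanded pose from where the row before left it, along the tool's axes as they then stand; what a row does not reach is not made up. Full scale, the value 1, is 0.15 m for a shift and 120 degrees for a turn. A row lasts 1/12 s, in which the tool goes at most 41.7 mm and 7.16 degrees, less where a joint would pass 70% of its speed; a pose out of reach is approached as far as the arm can. A call with a number of a shift or a turn outside -1 to 1 is refused whole. A call with a gripper value outside its range is refused whole. The fingers move at their own pace and stop on an object; "squeeze" is the grip in N (left out, the last holds). Time passes only in rows, so rows that do not move let the fingers close. It gives the time, the measured TCP pose, the force and the opening at its end, in the units of the state.
- manip.read_state(): the state, without advancing time (a new reading comes with each control period).
- manip.grab_frame(name): name is "side" or "top"; returns a dict with "color" (384x512x3 uint8, red, green, blue), "fx", "fy", "cx", "cy" (pixels), "dist_coeffs" ([k1, k2, p1, p2, k3] as OpenCV has them; the pictures are not rectified), "rvec" (rotation vector, rad) and "tvec" (3), from world to camera coordinates, as OpenCV has them. Camera axes: x right, y down, z forward; pixel columns grow to the right and rows downward; lengths in m; the calibration is good to about 2 mm. A picture is of the moment at which its call begins. There is no depth.
- manip.job_done(): hands the job in, once; it reports no verdict.
The state is a dict: "time": time; "qpos": joint angles; "joint_velocities": joint speeds; "tau": joint torques, N m; "eef_pos": TCP position; "tcp_rot": TCP orientation; "force": force on the tool from outside, world axes, zero at the start; "ft_torque": the same for the moment, N m; "gripper_width": opening from 0.0 (shut) to 1.0 (fully open).
Only numpy, scipy, OpenCV 4.12 (cv2) and the standard library are available. Lean on these libraries where they do the work, as an engineer would, in place of code of your own. Each camera call takes 0.05 s, during which the arm holds its last target. There are 200 camera calls.

## Working session

There is one attempt and no reset: what is moved stays moved. The work goes in short steps, Python scripts to look and compute and a tool call to move; the robot and the scene stay as the last step left them, time stands still between calls to the robot, and variables do not carry over. Pictures are saved under pics/ and viewed, about 8 in all and at most 12, crops included, and the job is handed in when it is done.

Besides the shell and the picture viewer there is one more tool, called after "Request:" as name([rows], argument=value, ...), one row to a line, values as JSON. arm_command: Moves the arm, as the interface text tells. Its arguments: {"type":"object","properties":{"motion":{"type":"array","items":{"type":"array"}},"squeeze":{"type":"number"}},"required":["motion"]}

```bash
mkdir -p pics; ls; cat > h.py <<'E'
import numpy as np, cv2
from scipy.spatial.transform import Rotation as R
from plant import manip
def grab(n):
    f=manip.grab_frame(n); K=np.array([[f['fx'],0,f['cx']],[0,f['fy'],f['cy']],[0,0,1.]])
    return dict(img=cv2.cvtColor(np.asarray(f['color']),cv2.COLOR_RGB2BGR),K=K,d=np.array(f['dist_coeffs']),r=np.array(f['rvec'],float),t=np.array(f['tvec'],float))
def ray(f,uv):
    p=cv2.undistortPoints(np.array(uv,float).reshape(-1,1,2),f['K'],f['d']).reshape(-1,2)
    M=R.from_rotvec(f['r']).as_matrix(); c=-M.T@f['t']
    d=np.c_[p,np.ones(len(p))]@M
    return c,d/np.linalg.norm(d,axis=1)[:,None]
def plane(f,uv,z):
    c,d=ray(f,uv); return c+d*((z-c[2])/d[:,2])[:,None]
def cross(f,a,g,b):
    c1,d1=ray(f,[a]);c2,d2=ray(g,[b]);d1=d1[0];d2=d2[0]
    s=np.linalg.lstsq(np.c_[d1,-d2],c2-c1,rcond=None)[0]
    p,q=c1+s[0]*d1,c2+s[1]*d2
    return (p+q)/2,np.linalg.norm(p-q)
def proj(f,P):
    return cv2.projectPoints(np.array(P,float).reshape(-1,3),f['r'],f['t'],f['K'],f['d'])[0].reshape(-1,2)
E
python3 - <<'E'
from h import *
s=manip.read_state(); print(s, manip.grasp_offset)
for n in('top','side'):
    f=grab(n); cv2.imwrite(f'pics/{n}0.png',cv2.resize(f['img'],(800,600))); c,d=ray(f,[[256,192]]); print(n,c,d,f['K'][0,0])
    cv2.imwrite(f'{n}raw.png',f['img'])
print(R.from_rotvec(s['tcp_rot']).as_matrix().round(3))
E
```

```text
pics
{'time': 0.0, 'qpos': array([-1.25420945,  0.41193375, -0.01267835,  1.59708938,  0.00559633,
        1.13429252, -0.0822184 ]), 'joint_velocities': array([-1.11936393e-03,  1.74636856e-05,  1.37421329e-04, -5.08571763e-04,
        3.78820154e-04, -3.05366262e-03, -5.49155944e-04]), 'tau': array([ 1.89612783e-04, -6.00617266e+01,  6.82343412e-01, -2.99412042e+01,
        1.38469669e-02,  1.04771747e-02,  2.26109904e-05]), 'eef_pos': array([0.23446394, 0.5787947 , 0.23041361]), 'tcp_rot': array([ 0.30057843,  1.54982601, -0.303225  ]), 'force': array([ 0.29374192, -0.6637426 ,  0.05829936]), 'ft_torque': array([-0.00801582,  0.0108187 , -0.00994545]), 'gripper_width': 0.9973659308938337} 0.0187
top [ 0.39900368 -0.00272782  1.54368603] [[ 0.13677379 -0.00813417 -0.99056891]] 487.3952637289909
side [0.37512056 0.67390752 0.89311396] [[ 0.20174121 -0.62619275 -0.75311561]] 392.6544593555721
[[-0.001  0.375  0.927]
 [-0.002  0.927 -0.375]
 [-1.    -0.002  0.   ]]
```

View pics/top0.png

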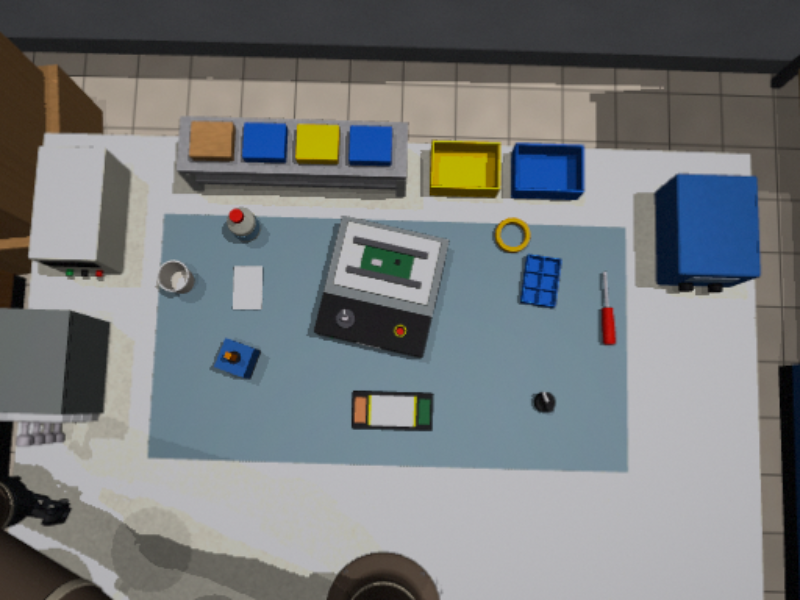

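View pics/side0.png

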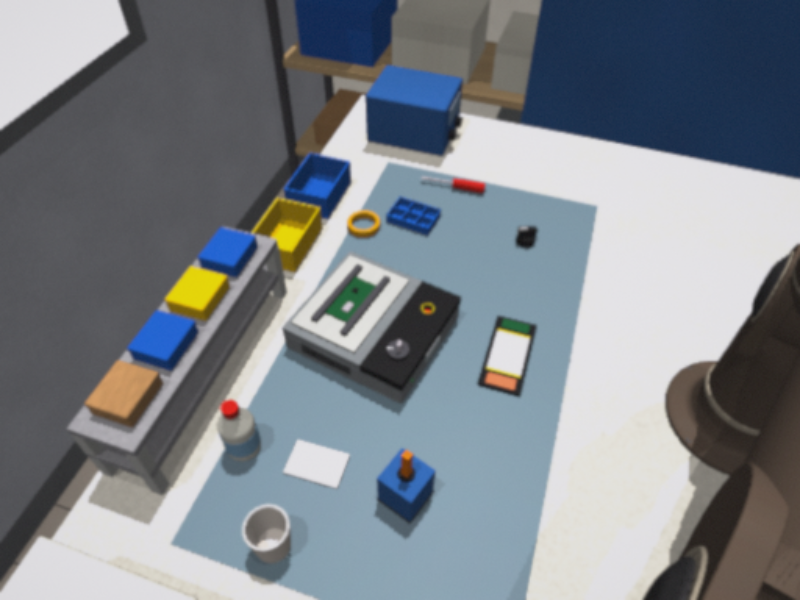

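The stylus stand is on the left, at about (236,358) in the top view. The knob is on the right at (544,401), the shaft at (345,317) and the well at (400,331). Next I'll measure with masks and a zoomed composite.

```bash
cat > m.py <<'E'
from h import *
T=grab('top');S=grab('side')
def hsv(f):return cv2.cvtColor(f['img'],cv2.COLOR_BGR2HSV).astype(int)
def cen(m,box):
    u0,v0,u1,v1=[int(b/1.5625) for b in box]; mm=np.zeros_like(m);mm[v0:v1,u0:u1]=m[v0:v1,u0:u1]
    v,u=np.nonzero(mm); return np.array([u.mean(),v.mean()]),len(u),mm
if __name__=='__main__':
    tiles=[]
    for f,bs in((T,[(236,358),(544,401),(372,325)]),(S,[(406,478),(526,236),(412,330)])):
        row=[]
        for b in bs:
            u,v=int(b[0]/1.5625),int(b[1]/1.5625)
            hw=28 
            c=f['img'][v-hw:v+hw,u-hw:u+hw]; row.append(cv2.resize(c,(264,264),interpolation=cv2.INTER_CUBIC)); print((u-hw,v-hw))
        tiles.append(np.hstack(row))
    cv2.imwrite('pics/crops.png',np.vstack(tiles))
    # handle orange
    for n,f,b in(('T',T,(205,330,270,385)),('S',S,(370,430,440,520))):
        h=hsv(f); o=(h[...,0]<18)&(h[...,1]>140)&(h[...,2]>90); c,k,mm=cen(o,b); print('orange',n,c,k)
        bl=(h[...,0]>95)&(h[...,0]<125)&(h[...,1]>170); c,k,mm=cen(bl,b); print('blue',c,k,cv2.minAreaRect(np.argwhere(mm)[:,::-1].astype(np.float32)))
    for n,f,b in(('T',T,(385,315,415,345)),('S',S,(415,298,440,320))):
        h=hsv(f); o=((h[...,0]<40)|(h[...,0]>170))&(h[...,1]>120)&(h[...,2]>80); c,k,mm=cen(o,b); print('ring',n,c,k, plane(f,[c],.06))
    for n,f,b in(('T',T,(525,380,565,420)),('S',S,(505,215,548,255))):
        h=hsv(f); o=(h[...,2]<70); c,k,mm=cen(o,b); print('knob',n,c,k,plane(f,[c],.015)); 
E
python3 m.py
```

```text
(123, 201)
(320, 228)
(210, 180)
(231, 277)
(308, 123)
(235, 183)
orange T [144.91666667 227.25      ] 12
blue [151.73096447 229.33756345] 394 ((151.25860595703125, 229.10342407226562), (23.583309173583984, 20.055095672607422), 21.801406860351562)
orange S [259.77631579 296.23684211] 76
blue [259.81640625 308.6640625 ] 512 ((259.3243408203125, 308.94598388671875), (31.15436553955078, 32.78183364868164), 35.537681579589844)
ring T [255.59090909 211.52272727] 44 [[ 0.543609   -0.01529681  0.06      ]]
ring S [273.32307692 197.03076923] 65 [[ 0.54668788 -0.01660342  0.06      ]]
knob T [347.70542636 257.47286822] 129 [[ 0.41234659 -0.30667858  0.015     ]]
knob S [336.5826087  151.89565217] 115 [[ 0.4150226  -0.30656949  0.015     ]]
```

View pics/crops.png

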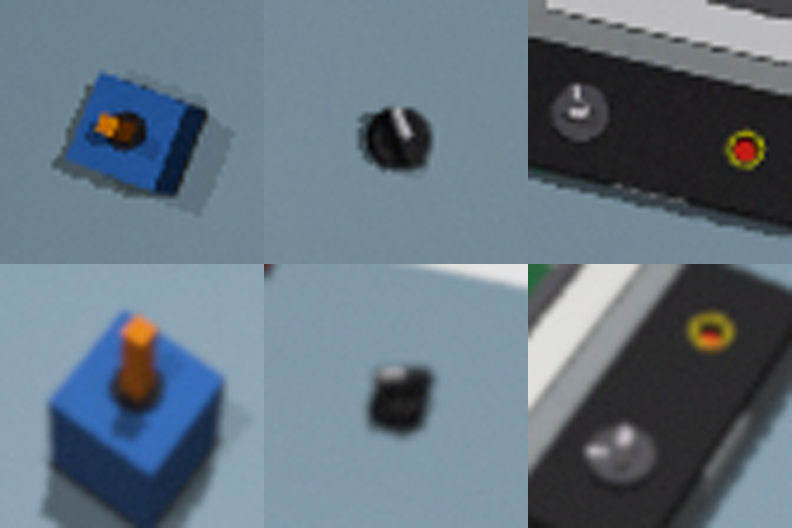

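```bash
python3 - <<'E'
from h import *
T=grab('top');S=grab('side')
np.set_printoptions(precision=4,suppress=True)
# averaged
n=4
for f,k in((T,'top'),(S,'side')):
    f['img']=np.mean([f['img'].astype(float)]+[grab(k)['img'] for _ in range(n)],0).astype(np.uint8); cv2.imwrite(k+'avg.png',f['img'])
rows=[]
for f,bs in((T,[(145,228),(347,257),(220,203)]),(S,[(259,298),(336,151),(254,221)])):
    rows.append(np.hstack([cv2.resize(np.clip(f['img'][v-11:v+11,u-11:u+11].astype(float)*1.5,0,255).astype(np.uint8),(264,264),interpolation=cv2.INTER_CUBIC) for u,v in bs]))
cv2.imwrite('pics/crops2.png',np.vstack(rows))
print(cross(T,(145.1,227.3),S,(259.9,290.6)), plane(T,[(145.1,227.3)],.135),plane(S,[(259.9,290.6)],.135))
h=cv2.cvtColor(T['img'],cv2.COLOR_BGR2HSV).astype(int)
print(plane(T,[(220.6,203.4)],.067),plane(S,[(254.1,222.5)],.067))
# stand projected hole
E
```

```text
(array([0.4823, 0.3033, 0.1367]), np.float64(0.0023065066986034913)) [[0.4813 0.3035 0.135 ]] [[0.4837 0.3026 0.135 ]]
[[0.5647 0.0921 0.067 ]] [[0.5678 0.0892 0.067 ]]
```

View pics/crops2.png

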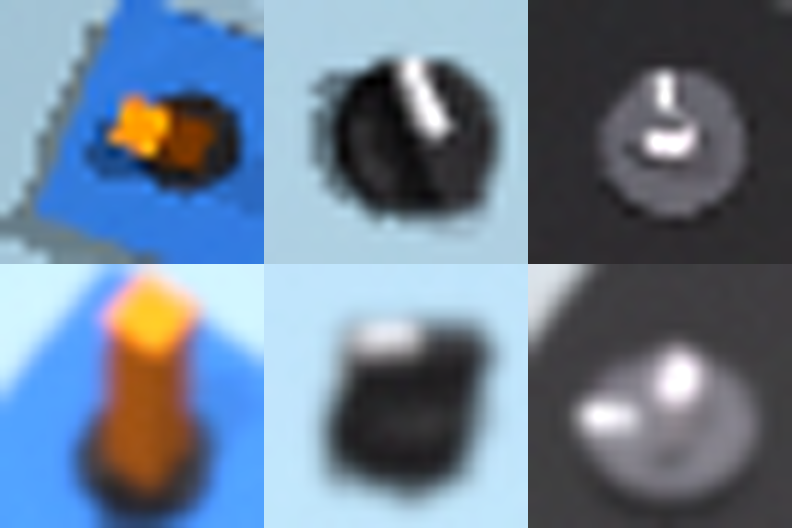

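```bash
python3 - <<'E'
from h import *
np.set_printoptions(precision=4,suppress=True)
T=grab('top');S=grab('side')
def c2(base,p,s=12): return (base[0]+(p[0]+.5)/s-.5, base[1]+(p[1]+.5)/s-.5)
ang=lambda a,b: np.arctan2(b[1]-a[1],b[0]-a[0])
s=264/56
A=plane(T,[c2((123,201),p,s) for p in((100,73),(190,102),(64,160),(155,188))],.075);print('stand',A)
print('yaws',ang(A[2],A[0]),ang(A[1],A[0])-np.pi/2, ang(A[3],A[1]))
K=plane(T,[c2((336,246),p) for p in((173,133),(148,62),(151,137))],.038);print('knob',K,ang(K[0],K[1]))
D=plane(T,[c2((209,192),p) for p in((146,142),(136,72),(136,105))],.068);print('shaftT',D,ang(D[0],D[1]),ang(D[2],D[1]))
E=plane(S,[c2((243,210),p) for p in((138,159),(60,150),(105,155))],.068);print('shaftS',E,ang(E[0],E[1]),ang(E[2],E[1]))
print('top S',plane(S,[c2((243,210),(152,111))],.086),plane(T,[c2((209,192),(140,140))],.086))
kS=plane(S,[c2((325,140),p) for p in((85,75),(210,75))],.038);print('knobS',kS)
# knob circle via silhouettes
for f,b,z in((T,(336,246),.012),(S,(325,140),.012)):
    g=f['img'][b[1]:b[1]+22,b[0]:b[0]+22].max(2); cs=cv2.findContours((g<85).astype(np.uint8),0,1)[0]; c=max(cs,key=cv2.contourArea); (x,y),r=cv2.minEnclosingCircle(c); print('kn',x+b[0],y+b[1],r,plane(f,[(x+b[0],y+b[1])],z),cv2.boundingRect(c))
# well: yellow and proj checks
print(proj(T,[[.566,.0905,.068],[.566,.0905,.086],[.545,-.016,.06]]),proj(S,[[.566,.0905,.068],[.566,.0905,.086],[.545,-.016,.06]]))
E
```

```text
stand [[0.5185 0.3224 0.075 ]
 [0.5016 0.2636 0.075 ]
 [0.4622 0.3423 0.075 ]
 [0.4461 0.2831 0.075 ]]
yaws -0.33951936042467695 -0.28045119096052207 -0.3382840986342419
knob [[ 0.4149 -0.309   0.038 ]
 [ 0.4328 -0.3025  0.038 ]
 [ 0.4138 -0.3034  0.038 ]] 0.3475481097025071
shaftT [[0.5647 0.0917 0.068 ]
 [0.5825 0.0949 0.068 ]
 [0.5741 0.0946 0.068 ]] 0.177346140278005 0.036718855034842325
shaftS [[0.5674 0.0908 0.068 ]
 [0.5843 0.0939 0.068 ]
 [0.5746 0.0921 0.068 ]] 0.1826407075037295 0.18787261666810406
top S [[0.5644 0.0904 0.086 ]] [[0.5631 0.0921 0.086 ]]
knobS [[ 0.4346 -0.3043  0.038 ]
 [ 0.4025 -0.3154  0.038 ]]
kn 347.5 257.27777767181396 7.279786109924316 [[ 0.413  -0.3066  0.012 ]] (5, 5, 14, 13)
kn 336.7380952835083 151.2619047164917 7.441556930541992 [[ 0.4152 -0.3131  0.012 ]] (5, 6, 13, 13)
[[221.1137 202.963 ]
 [220.7608 202.2803]
 [255.8332 211.0764]] [[254.5956 222.8346]
 [254.6273 218.6527]
 [273.8413 197.3348]]
```

Both views agree to 2–3 mm: 
- Stylus at (0.482,0.303), yaw −0.32.
- Well at (0.545,−0.016).
- Shaft at (0.5655,0.091), flat at 0.18 rad.
- Knob at (0.4145,−0.309), yaw 0.34.

The shaft–well distance comes out at 109 mm, as it should. Setting out.

```bash
cat > go.py <<'E'
# usage: go.py x y z yaw -> remaining shift (units of .15 m) and turn (units of 120deg) in tool axes
from h import *; import sys
s=manip.read_state(); p=np.array(s['eef_pos']); M=R.from_rotvec(s['tcp_rot']).as_matrix()
x,y,z,th=map(float,sys.argv[1:5]); c,sn=np.cos(th),np.sin(th)
G=np.array([[0,-sn,c],[0,c,sn],[-1,0,0]])
print('t',round(s['time'],2),'p',p.round(4),'yaw',round(np.arctan2(M[1,2],M[0,2]),3),'F',np.round(s['force'],1),'w',round(s['gripper_width'],3))
d=np.array([x,y,z])-p
print('shift',(M.T@d/.15).round(3),'turn',(R.from_matrix(M.T@G).as_rotvec()/np.radians(120)).round(4),'mm',(d*1e3).round(1))
E
```

Request:
arm_command([
  [[0,-0.11,0.222],[-0.004,0,0],-1],
  [[0,-0.11,0.222],[-0.004,0,0],-1],
  [[0,-0.11,0.222],[-0.004,0,0],-1],
  [[0,-0.11,0.222],[-0.004,0,0],-1],
  [[0,-0.11,0.222],[-0.004,0,0],-1],
  [[0,-0.11,0.222],[-0.004,0,0],-1],
  [[0,-0.11,0.222],[-0.004,0,0],-1],
  [[0,-0.11,0.222],[-0.004,0,0],-1],
])

```text
time: 1.47
eef_pos: [0.4394, 0.3614, 0.2316]
tcp_rot: [0.249, 1.556, -0.249]
force: [0.7, 1.9, 1.1]
gripper_width: 1.002
```

```bash
python3 go.py .4825 .303 .165 -.32
```

```text
t 1.47 p [0.4394 0.3614 0.2316] yaw -0.317 F [0.7 1.9 1.1] w 1.002
shift [ 0.444 -0.281  0.394] turn [ 0.0013  0.0001 -0.0003] mm [ 43.1 -58.4 -66.6]
```

Request:
arm_command([
  [[0,-0.14,0.197],[0,0,0],-1],
  [[0,-0.141,0.197],[0,0,0],-1],
  [[0.15,0,0],[0,0,0],-1],
  [[0.15,0,0],[0,0,0],-1],
  [[0.144,0,0],[0,0,0],-1],
  [[0,0,0],[0,0,0],-1],
  [[0,0,0],[0,0,0],-1],
])

```text
time: 2.05
eef_pos: [0.4809, 0.304, 0.1642]
tcp_rot: [0.248, 1.558, -0.251]
force: [0.5, -0.4, 0.3]
gripper_width: 1.001
```

```bash
python3 go.py .4825 .303 .091 -.32; python3 - <<'E'
from h import *
T=grab('top');S=grab('side')
P=[[.4825,.303,.135]]
print(proj(T,P),proj(S,P))
a=T['img'][195:261,105:187];b=S['img'][240:306,215:297]
cv2.imwrite('pics/a.png',np.hstack([cv2.resize(i,None,fx=4.8,fy=4.8,interpolation=2) for i in(a,b)]))
E
```

```text
t 2.05 p [0.4809 0.304  0.1642] yaw -0.318 F [ 0.5 -0.4  0.3] w 1.001
shift [ 0.488 -0.002  0.013] turn [ 0.0011 -0.0006  0.0009] mm [  1.6  -1.  -73.2]
[[145.31294294 226.8835265 ]] [[260.3953098  290.92921768]]
```

View pics/a.png

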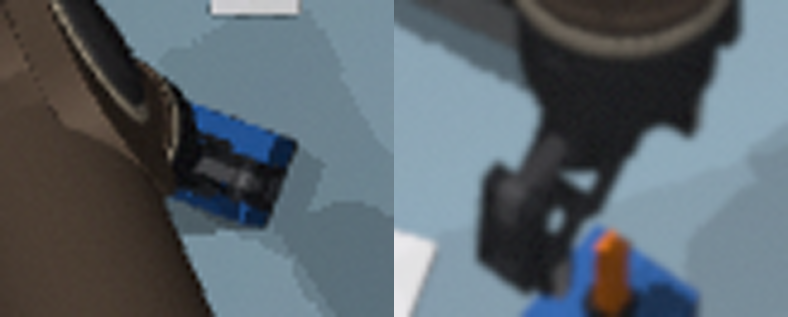

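```bash
python3 - <<'E'
from h import *
T=grab('top');S=grab('side')
s=manip.read_state();M=R.from_rotvec(s['tcp_rot']).as_matrix();p=np.array(s['eef_pos'])
P=[p, p+M@[-.013,.0425,0],p+M@[-.013,-.0425,0],p+M@[-.013,.057,0],p+M@[-.013,-.057,0]]
print((proj(T,P)-[105,195])*4.8);print((proj(S,P)-[215,240])*4.8+[394,0])
E
```

```text
[[178.63890314 150.21353787]
 [106.25407384 124.07217515]
 [241.56043124 173.5400024 ]
 [ 83.26877319 115.66174303]
 [264.73511962 182.0055614 ]]
[[612.54801154 214.73401605]
 [551.77598549 274.9800114 ]
 [671.08312326 128.87753648]
 [530.03018659 301.57128638]
 [690.13189362 105.51772782]]
```

The picture shows one finger tip at (550,275), where it should be, with the TCP straight above the stylus. Descend and grip.

Request:
arm_command([
  [[0.16,-0.002,0.013],[0,0,0],-1],
  [[0.16,0,0],[0,0,0],-1],
  [[0.168,0,0],[0,0,0],-1],
  [[0,0,0],[0,0,0],-1],
  [[0,0,0],[0,0,0],1],
  [[0,0,0],[0,0,0],1],
  [[0,0,0],[0,0,0],1],
  [[0,0,0],[0,0,0],1],
], squeeze=50)

```text
time: 2.92
eef_pos: [0.484, 0.3041, 0.0932]
tcp_rot: [0.251, 1.554, -0.248]
force: [-0.3, 0.2, -0.2]
gripper_width: 0.456
```

Request:
arm_command([
  [[0,0,0],[0,0,0],1],
  [[0,0,0],[0,0,0],1],
  [[0,0,0],[0,0,0],1],
  [[0,0,0],[0,0,0],1],
])

```text
time: 3.25
eef_pos: [0.4834, 0.3037, 0.0922]
tcp_rot: [0.25, 1.556, -0.249]
force: [-1.3, -0.5, 5.6]
gripper_width: 0.136
```

```bash
python3 go.py .545 -.016 .2 -.19
```

```text
t 3.25 p [0.4834 0.3037 0.0922] yaw -0.318 F [-1.3 -0.5  5.6] w 0.136
shift [-0.72  -1.896  1.056] turn [-0.061   0.0003 -0.0004] mm [  61.6 -319.7  107.8]
```

Request:
arm_command([
  [[-0.25,0,0],[0,0,0],1],
  [[-0.25,0,0],[0,0,0],1],
  [[-0.25,0,0],[0,0,0],1],
  [[0,-0.21,0.117],[0,0,0],1],
  [[0,-0.21,0.117],[0,0,0],1],
  [[0,-0.21,0.117],[0,0,0],1],
  [[0,-0.21,0.117],[0,0,0],1],
  [[0,-0.21,0.117],[0,0,0],1],
])

```text
time: 3.92
eef_pos: [0.5171, 0.1248, 0.2041]
tcp_rot: [0.249, 1.556, -0.249]
force: [1.1, -0.0, 0.6]
gripper_width: 0.127
```

Request:
arm_command([
  [[0,-0.21,0.117],[0,0,0],1],
  [[0,-0.21,0.117],[0,0,0],1],
  [[0,-0.21,0.117],[0,0,0],1],
  [[0.1,-0.21,0.117],[0,0,0],1],
  [[0.1,0,0],[0,0,0],1],
  [[0,0,0],[0,0,0],1],
  [[0,0,0],[0,0,0],1],
])

```text
time: 4.5
eef_pos: [0.5439, -0.0149, 0.1734]
tcp_rot: [0.25, 1.559, -0.25]
force: [-0.6, 0.5, -0.3]
gripper_width: 0.134
```

```bash
python3 go.py .545 -.016 .145 -.318; python3 - <<'E'
from h import *
T=grab('top');S=grab('side')
s=manip.read_state();M=R.from_rotvec(s['tcp_rot']).as_matrix();p=np.array(s['eef_pos'])
P=[p+M@[.077,0,0],p, [.545,-.016,.06]]
t0=(proj(T,P)[2]-[30,30]).astype(int);s0=(proj(S,P)[2]-[30,40]).astype(int)
print(((proj(T,P)-t0)*6.5).round(),((proj(S,P)-s0)*6.5+[390,0]).round())
cv2.imwrite('pics/b.png',np.hstack([cv2.resize(i['img'][o[1]:o[1]+60,o[0]:o[0]+60],(390,390),interpolation=2) for i,o in((T,t0),(S,s0))]))
E
```

```text
t 4.5 p [ 0.5439 -0.0149  0.1734] yaw -0.318 F [-0.6  0.5 -0.3] w 0.134
shift [ 0.189 -0.004  0.01 ] turn [-0.0001 -0.001   0.0002] mm [  1.1  -1.1 -28.4]
[[196. 188.]
 [198. 170.]
 [200. 195.]] [[593. 208.]
 [601.  78.]
 [590. 262.]]
```

View pics/b.png

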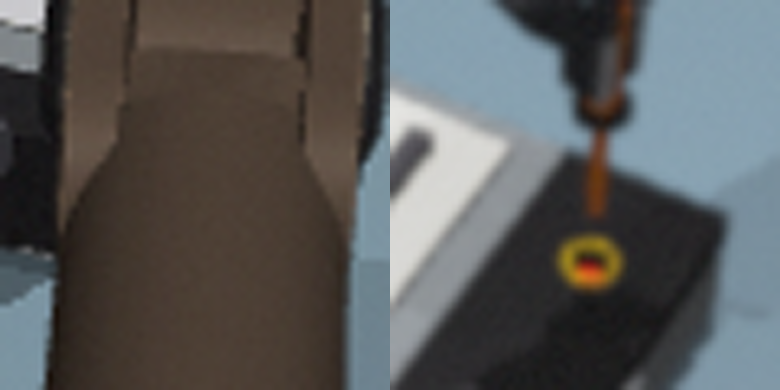

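The side view shows the tip at (596,214), within 1 px of the prediction, and the well centred at (590,262), as estimated. Go in.

Request:
arm_command([
  [[0.06,-0.004,0.01],[0,0,0],1],
  [[0.08,0,0],[0,0,0],1],
  [[0.08,0,0],[0,0,0],1],
  [[0.06,0,0],[0,0,0],1],
  [[0.01,0,0],[0,0,0],1],
  [[0,0,0],[0,0,0],1],
  [[0,0,0],[0,0,0],1],
])

```text
time: 5.18
eef_pos: [0.5461, -0.016, 0.1308]
tcp_rot: [0.249, 1.556, -0.249]
force: [-0.2, -0.6, 0.2]
gripper_width: 0.134
```

Request:
arm_command([
  [[0.013,0,0],[0,0,0],1],
  [[0.013,0,0],[0,0,0],1],
  [[0,0,0],[0,0,0],1],
  [[0,0,0],[0,0,0],1],
])

```text
time: 5.52
eef_pos: [0.546, -0.0162, 0.1268]
tcp_rot: [0.25, 1.556, -0.249]
force: [0.1, -0.2, 0.6]
gripper_width: 0.134
```

Request:
arm_command([
  [[0.013,0,0],[0,0,0],1],
  [[0.013,0,0],[0,0,0],1],
  [[0,0,0],[0,0,0],1],
  [[0,0,0],[0,0,0],1],
])

```text
time: 5.85
eef_pos: [0.5462, -0.0162, 0.1231]
tcp_rot: [0.25, 1.556, -0.249]
force: [-1.5, 0.1, 4.8]
gripper_width: 0.134
```

```bash
python3 go.py .545 -.016 .122 -.318
```

```text
t 5.85 p [ 0.5462 -0.0162  0.1231] yaw -0.318 F [-1.5  0.1  4.8] w 0.134
shift [ 0.007 -0.001 -0.008] turn [ 0.0001  0.0003 -0.0002] mm [-1.2  0.2 -1.1]
```

Request:
arm_command([
  [[0.013,0,0],[0,0,0],1],
  [[0.007,0,0],[0,0,0],1],
  [[0,0,0],[0,0,0],1],
  [[0,0,0],[0,0,0],1],
])

```text
time: 6.18
eef_pos: [0.5472, -0.0164, 0.1223]
tcp_rot: [0.25, 1.553, -0.249]
force: [-5.2, -0.9, 23.8]
gripper_width: 0.129
```

```bash
python3 - <<'E'
from h import *
S=grab('side');o=(243,157)
cv2.imwrite('pics/c.png',cv2.resize(S['img'][o[1]:o[1]+60,o[0]:o[0]+60],(420,420),interpolation=2))
print(manip.read_state()['force'])
E
```

```text
[-3.94201778 -0.19794957 23.77746253]
```

View pics/c.png

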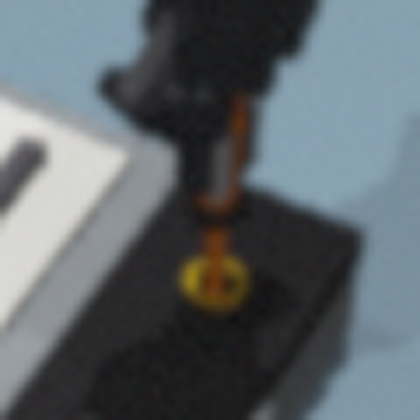

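The tip is inside the yellow ring at (215,283), and the force jumped to 24 N as the button bottomed. Return the stylus.

Request:
arm_command([
  [[-0.18,0,0],[0,0,0],1],
  [[-0.2,0,0],[0,0,0],1],
  [[-0.2,0,0],[0,0,0],1],
  [[0,0.21,-0.117],[0,0,0],1],
  [[0,0.21,-0.117],[0,0,0],1],
  [[0,0.21,-0.117],[0,0,0],1],
  [[0,0.21,-0.117],[0,0,0],1],
  [[0,0.21,-0.117],[0,0,0],1],
])

```text
time: 6.9
eef_pos: [0.511, 0.1623, 0.2066]
tcp_rot: [0.25, 1.556, -0.25]
force: [1.1, 0.5, -0.4]
gripper_width: 0.134
```

Request:
arm_command([
  [[0,0.21,-0.117],[0,0,0],1],
  [[0,0.21,-0.117],[0,0,0],1],
  [[0,0.21,-0.117],[0,0,0],1],
  [[0,0.2,-0.11],[0,0,0],1],
  [[0,0,0],[0,0,0],1],
  [[0,0,0],[0,0,0],1],
  [[0,0,0],[0,0,0],1],
])

```text
time: 7.48
eef_pos: [0.4849, 0.3, 0.2062]
tcp_rot: [0.248, 1.557, -0.25]
force: [0.2, -0.6, 0.1]
gripper_width: 0.127
```

```bash
python3 go.py .4834 .3037 .0922 -.318
```

```text
t 7.48 p [0.4849 0.3    0.2062] yaw -0.318 F [ 0.2 -0.6  0.1] w 0.127
shift [ 0.76   0.021 -0.017] turn [ 0.0002 -0.      0.0006] mm [  -1.5    3.7 -114. ]
```

Request:
arm_command([
  [[0.1,0.021,-0.017],[0,0,0],1],
  [[0.1,0,0],[0,0,0],1],
  [[0.09,0,0],[0,0,0],1],
  [[0,0,0],[0,0,0],1],
  [[0,0,0],[0,0,0],1],
])

```text
time: 7.9
eef_pos: [0.4837, 0.3027, 0.1629]
tcp_rot: [0.25, 1.557, -0.252]
force: [0.4, 0.9, 0.1]
gripper_width: 0.132
```

```bash
python3 go.py .4834 .3037 .0922 -.318; python3 - <<'E'
from h import *
S=grab('side');o=(230,265)
cv2.imwrite('pics/d.png',cv2.resize(S['img'][o[1]:o[1]+60,o[0]:o[0]+60],(480,480),interpolation=2))
s=manip.read_state();M=R.from_rotvec(s['tcp_rot']).as_matrix();p=np.array(s['eef_pos'])
print((proj(S,[p+M@[.077,0,0],[.4834,.3037,.075]])-o)*8)
E
```

```text
t 7.9 p [0.4837 0.3027 0.1629] yaw -0.32 F [0.4 0.9 0.1] w 0.132
shift [ 0.471  0.006 -0.004] turn [-0.001  -0.0002  0.0007] mm [ -0.3   1.  -70.7]
[[234.38700086 288.47647911]
 [235.89939064 309.3518305 ]]
```

View pics/d.png

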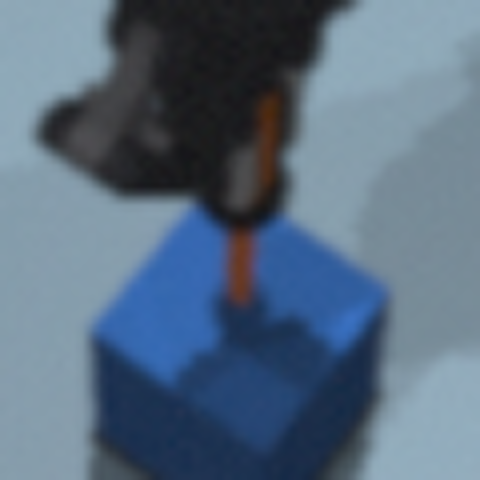

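The tip is at (240,300), right over the hole shadow, so lower it.

Request:
arm_command([
  [[0.06,0.005,-0.003],[0,0,0],1],
  [[0.08,0,0],[0,0,0],1],
  [[0.08,0,0],[0,0,0],1],
  [[0.08,0,0],[0,0,0],1],
  [[0.08,0,0],[0,0,0],1],
  [[0.08,0,0],[0,0,0],1],
  [[0,0,0],[0,0,0],1],
  [[0,0,0],[0,0,0],1],
])

```text
time: 8.62
eef_pos: [0.4829, 0.3048, 0.0931]
tcp_rot: [0.248, 1.557, -0.251]
force: [-1.2, -0.9, -1.2]
gripper_width: 0.134
```

```bash
python3 go.py .4834 .3037 .0922 -.318
```

```text
t 8.62 p [0.4829 0.3048 0.0931] yaw -0.318 F [-1.2 -0.9 -1.2] w 0.134
shift [ 0.006 -0.006  0.006] turn [ 0.     -0.0004  0.0007] mm [ 0.5 -1.1 -0.9]
```

Request:
arm_command([
  [[0.005,0,0],[0,0,0],1],
  [[0,0,0],[0,0,0],0.6],
  [[0,0,0],[0,0,0],0.2],
  [[0,0,0],[0,0,0],-0.2],
  [[0,0,0],[0,0,0],-0.6],
  [[0,0,0],[0,0,0],-1],
  [[0,0,0],[0,0,0],-1],
  [[0,0,0],[0,0,0],-1],
])

```text
time: 9.28
eef_pos: [0.4833, 0.3054, 0.0935]
tcp_rot: [0.25, 1.556, -0.249]
force: [1.0, -0.1, -0.2]
gripper_width: 0.998
```

Request:
arm_command([
  [[-0.1,0,0],[0,0,0],-1],
  [[-0.2,0,0],[0,0,0],-1],
  [[-0.2,0,0],[0,0,0],-1],
  [[-0.2,0,0],[0,0,0],-1],
  [[-0.1,0,0],[0,0,0],-1],
  [[0,0,0],[0,0,0],-1],
  [[0,0,0],[0,0,0],-1],
])

```text
time: 9.87
eef_pos: [0.4836, 0.3056, 0.2143]
tcp_rot: [0.251, 1.555, -0.248]
force: [-0.4, 0.2, -0.0]
gripper_width: 0.999
```

```bash
python3 go.py .4145 -.309 .2 .34; python3 - <<'E'
from h import *
S=grab('side');o=(230,265)
h=cv2.cvtColor(S['img'],cv2.COLOR_BGR2HSV).astype(int);m=(h[...,0]<18)&(h[...,1]>140)&(h[...,2]>90);m[:275]=0;m[332:]=0;m[:,:236]=0;m[:,282:]=0
v,u=np.nonzero(m);print(u.mean(),v.mean(),len(u),v.min(),v.max())
E
```

```text
t 9.87 p [0.4836 0.3056 0.2143] yaw -0.318 F [-0.4  0.2 -0. ] w 0.999
shift [ 0.089 -4.036  0.842] turn [-0.314   0.0008 -0.0006] mm [ -69.1 -614.6  -14.3]
259.2894736842105 297.4736842105263 76 290 305
```

Request:
arm_command([
  [[0,-0.252,0.053],[0,0,0],-1],
  [[0,-0.252,0.053],[0,0,0],-1],
  [[0,-0.252,0.053],[0,0,0],-1],
  [[0,-0.252,0.053],[0,0,0],-1],
  [[0,-0.252,0.053],[0,0,0],-1],
  [[0,-0.252,0.053],[0,0,0],-1],
  [[0,-0.252,0.053],[0,0,0],-1],
  [[0,-0.252,0.053],[0,0,0],-1],
])

```text
time: 10.58
eef_pos: [0.4477, -0.0036, 0.2122]
tcp_rot: [0.249, 1.559, -0.25]
force: [0.8, 0.0, -0.3]
gripper_width: 1.002
```

Request:
arm_command([
  [[0,-0.252,0.053],[0,0,0],-1],
  [[0,-0.252,0.053],[0,0,0],-1],
  [[0,-0.252,0.053],[0,0,0],-1],
  [[0,-0.252,0.053],[0,0,0],-1],
  [[0,-0.252,0.053],[0,0,0],-1],
  [[0,-0.252,0.053],[0,0,0],-1],
  [[0,-0.252,0.053],[0,0,0],-1],
  [[0,-0.252,0.053],[0,0,0],-1],
])

```text
time: 11.25
eef_pos: [0.4139, -0.3103, 0.2121]
tcp_rot: [0.25, 1.559, -0.249]
force: [1.7, 0.7, 0.2]
gripper_width: 1.001
```

Request:
arm_command([
  [[0,0,0],[-0.045,0,0],-1],
  [[0,0,0],[-0.045,0,0],-1],
  [[0,0,0],[-0.045,0,0],-1],
  [[0,0,0],[-0.045,0,0],-1],
  [[0,0,0],[-0.045,0,0],-1],
  [[0,0,0],[-0.045,0,0],-1],
  [[0,0,0],[-0.045,0,0],-1],
  [[0,0,0],[0,0,0],-1],
])

```text
time: 11.92
eef_pos: [0.4143, -0.3085, 0.212]
tcp_rot: [-0.27, 1.556, 0.273]
force: [-0.3, 0.9, 0.5]
gripper_width: 1.002
```

```bash
python3 go.py .4145 -.309 .065 .34
```

```text
t 11.92 p [ 0.4143 -0.3085  0.212 ] yaw 0.346 F [-0.3  0.9  0.5] w 1.002
shift [ 0.98  -0.005  0.002] turn [ 0.0029 -0.0009 -0.0009] mm [   0.2   -0.5 -147. ]
```

Request:
arm_command([
  [[0.22,-0.005,0.002],[0.003,0,0],-1],
  [[0.22,0,0],[0,0,0],-1],
  [[0.22,0,0],[0,0,0],-1],
  [[0.22,0,0],[0,0,0],-1],
  [[0.22,0,0],[0,0,0],-1],
  [[0.14,0,0],[0,0,0],-1],
  [[0,0,0],[0,0,0],-1],
  [[0,0,0],[0,0,0],-1],
])

```text
time: 12.58
eef_pos: [0.4143, -0.3091, 0.0262]
tcp_rot: [-0.26, 1.558, 0.263]
force: [1.5, -0.8, 0.1]
gripper_width: 0.999
```

```bash
python3 go.py .4145 -.309 .0225 .34; python3 - <<'E'
from h import *
S=grab('side');o=(306,116)
cv2.imwrite('pics/e.png',cv2.resize(S['img'][o[1]:o[1]+60,o[0]:o[0]+60],(480,480),interpolation=2))
s=manip.read_state();M=R.from_rotvec(s['tcp_rot']).as_matrix();p=np.array(s['eef_pos'])
print((proj(S,[p,p+M@[-.016,0,.02],p+M@[-.016,0,-.02]])-o)*8)
E
```

```text
t 12.58 p [ 0.4143 -0.3091  0.0262] yaw 0.333 F [ 1.5 -0.8  0.1] w 0.999
shift [0.025 0.    0.002] turn [-0.0033 -0.0014 -0.0012] mm [ 0.2  0.1 -3.7]
[[250.19707511 259.34335281]
 [207.31172415 230.10359816]
 [305.71180498 229.8717528 ]]
```

View pics/e.png

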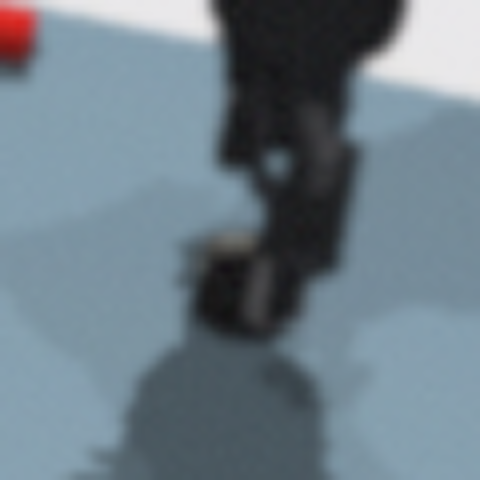

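The knob sits between the open fingers, its white line at (232,242), close to the prediction. Close on it.

Request:
arm_command([
  [[0.02,0,0],[0,0,0],-1],
  [[0,0,0],[0,0,0],0],
  [[0,0,0],[0,0,0],0.5],
  [[0,0,0],[0,0,0],1],
  [[0,0,0],[0,0,0],1],
  [[0,0,0],[0,0,0],1],
  [[0,0,0],[0,0,0],1],
  [[0,0,0],[0,0,0],1],
], squeeze=70)

```text
time: 13.3
eef_pos: [0.4158, -0.3096, 0.0249]
tcp_rot: [-0.263, 1.554, 0.263]
force: [-1.0, 0.8, 5.7]
gripper_width: 0.14
```

Request:
arm_command([
  [[0,0,0],[0,0,0],1],
  [[0,0,0],[0,0,0],1],
  [[0,0,0],[0,0,0],1],
])

```text
time: 13.55
eef_pos: [0.4158, -0.3096, 0.0249]
tcp_rot: [-0.263, 1.554, 0.263]
force: [-1.6, 1.7, 5.6]
gripper_width: 0.143
```

```bash
python3 go.py .5655 .091 .15 .18
```

```text
t 13.55 p [ 0.4158 -0.3096  0.0249] yaw 0.336 F [-1.6  1.7  5.6] w 0.143
shift [-0.834  2.193  1.822] turn [0.0743 0.0002 0.    ] mm [149.7 400.6 125.1]
```

Request:
arm_command([
  [[-0.1,0,0],[0,0,0],1],
  [[-0.25,0,0],[0,0,0],1],
  [[-0.25,0,0],[0,0,0],1],
  [[-0.2,0,0],[0,0,0],1],
  [[0,0.183,0.152],[0,0,0],1],
  [[0,0.183,0.152],[0,0,0],1],
  [[0,0.183,0.152],[0,0,0],1],
  [[0,0.183,0.152],[0,0,0],1],
])

```text
time: 14.22
eef_pos: [0.4659, -0.1745, 0.1449]
tcp_rot: [-0.263, 1.554, 0.263]
force: [0.8, -0.4, -0.4]
gripper_width: 0.142
```

Request:
arm_command([
  [[0,0.183,0.152],[0,0,0],1],
  [[0,0.183,0.152],[0,0,0],1],
  [[0,0.183,0.152],[0,0,0],1],
  [[0,0.183,0.152],[0,0,0],1],
  [[0,0.183,0.152],[0,0,0],1],
  [[0,0.183,0.152],[0,0,0],1],
  [[0,0.183,0.152],[0,0,0],1],
  [[0,0.183,0.152],[0,0,0],1],
])

```text
time: 14.88
eef_pos: [0.5657, 0.0933, 0.1444]
tcp_rot: [-0.263, 1.555, 0.263]
force: [0.4, -0.1, -0.0]
gripper_width: 0.138
```

Request:
arm_command([
  [[0,0,0],[0.037,0,0],1],
  [[0,0,0],[0.037,0,0],1],
  [[0,0,0],[0,0,0],1],
  [[0,0,0],[0,0,0],1],
])

```text
time: 15.22
eef_pos: [0.5652, 0.0914, 0.1443]
tcp_rot: [-0.144, 1.567, 0.143]
force: [-0.3, -0.4, 0.1]
gripper_width: 0.144
```

```bash
python3 go.py .5655 .091 .117 .18; python3 - <<'E'
from h import *
S=grab('side');T=grab('top');o=(225,180)
np.set_printoptions(precision=1,suppress=True)
cv2.imwrite('pics/f.png',cv2.resize(S['img'][o[1]:o[1]+60,o[0]:o[0]+60],(600,600),interpolation=2))
s=manip.read_state();M=R.from_rotvec(s['tcp_rot']).as_matrix();p=np.array(s['eef_pos'])
b=p+[0,0,-.0249]; a=np.linspace(0,2*np.pi,360)
print('base c',(proj(S,[b,p+M@[-.0131,0,.02],p+M@[-.0131,0,-.02]])-o)*10)
q=b+.021*np.c_[np.cos(a),np.sin(a),0*a]; Q=(proj(S,q)-o)*10;print('base ellipse L,R,bottom',Q[Q[:,0].argmin()],Q[Q[:,0].argmax()],Q[Q[:,1].argmax()])
E
```

```text
t 15.22 p [0.5652 0.0914 0.1443] yaw 0.183 F [-0.3 -0.4  0.1] w 0.144
shift [ 0.182 -0.003  0.001] turn [ 0.0014 -0.0003  0.0002] mm [  0.3  -0.4 -27.3]
base c [[298.6 307.9]
 [218.3 202. ]
 [380.8 220. ]]
base ellipse L,R,bottom [215.  308.4] [382.3 309.2] [298.4 374.5]
```

View pics/f.png

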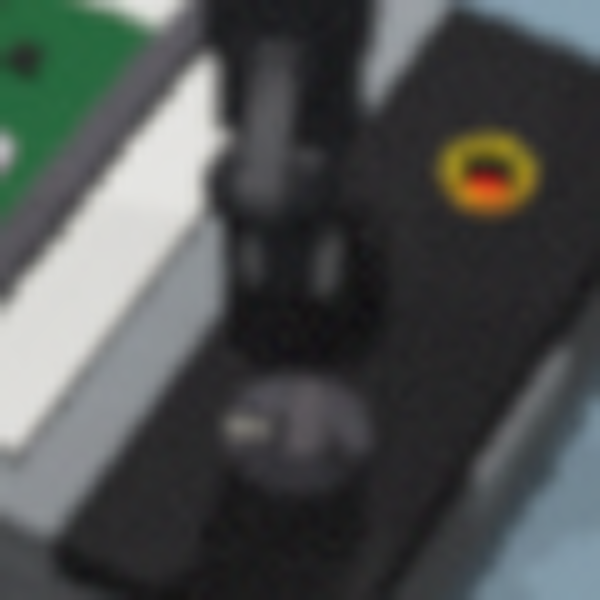

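The knob hangs level above the shaft disc, with the disc centred at (297,432) and its white line pointing left, the same way as the pointer. Comparing within each camera gives a target of x≈0.5665. Lower gently.

Request:
arm_command([
  [[0.06,0,0.009],[0.001,0,0],1],
  [[0.06,0,0],[0,0,0],1],
  [[0.06,0,0],[0,0,0],1],
  [[0.03,0,0],[0,0,0],1],
  [[0.01,0,0],[0,0,0],1],
  [[0,0,0],[0,0,0],1],
  [[0,0,0],[0,0,0],1],
])

```text
time: 15.9
eef_pos: [0.5669, 0.0917, 0.1114]
tcp_rot: [-0.14, 1.566, 0.14]
force: [1.0, -0.2, 0.3]
gripper_width: 0.143
```

Request:
arm_command([
  [[0.013,0,0],[0,0,0],1],
  [[0.013,0,0],[0,0,0],1],
  [[0,0,0],[0,0,0],1],
  [[0,0,0],[0,0,0],1],
])

```text
time: 16.23
eef_pos: [0.5668, 0.0919, 0.1075]
tcp_rot: [-0.14, 1.566, 0.14]
force: [-0.7, -0.5, -0.4]
gripper_width: 0.145
```

```bash
python3 go.py .5665 .091 .0949 .18
```

```text
t 16.23 p [0.5668 0.0919 0.1075] yaw 0.179 F [-0.7 -0.5 -0.4] w 0.145
shift [ 0.084 -0.006 -0.003] turn [-0.0006  0.     -0.    ] mm [ -0.3  -0.9 -12.6]
```

There is no force at 3.4 mm below the shaft top, so the bore is engaged. Continue down.

Request:
arm_command([
  [[0.02,0,0],[0,0,0],1],
  [[0.02,0,0],[0,0,0],1],
  [[0.02,0,0],[0,0,0],1],
  [[0.01,0,0],[0,0,0],1],
  [[0,0,0],[0,0,0],1],
  [[0,0,0],[0,0,0],1],
])

```text
time: 16.73
eef_pos: [0.5667, 0.0918, 0.0968]
tcp_rot: [-0.14, 1.567, 0.14]
force: [0.2, 0.3, -0.2]
gripper_width: 0.141
```

Request:
arm_command([
  [[0.013,0,0],[0,0,0],1],
  [[0.013,0,0],[0,0,0],1],
  [[0,0,0],[0,0,0],1],
  [[0,0,0],[0,0,0],1],
])

```text
time: 17.07
eef_pos: [0.5671, 0.0919, 0.0933]
tcp_rot: [-0.14, 1.566, 0.14]
force: [0.8, 0.3, 1.2]
gripper_width: 0.142
```

```bash
python3 go.py .5665 .091 .0889 .18
```

```text
t 17.07 p [0.5671 0.0919 0.0933] yaw 0.179 F [0.8 0.3 1.2] w 0.142
shift [ 0.029 -0.005 -0.005] turn [-0.0007  0.0003 -0.    ] mm [-0.6 -0.9 -4.4]
```

Request:
arm_command([
  [[0.01,0,0],[0,0,0],1],
  [[0.01,0,0],[0,0,0],1],
  [[0,0,0],[0,0,0],1],
  [[0,0,0],[0,0,0],1],
], squeeze=100)

```text
time: 17.4
eef_pos: [0.5671, 0.0919, 0.0905]
tcp_rot: [-0.14, 1.565, 0.14]
force: [0.7, -0.3, 5.3]
gripper_width: 0.128
```

Request:
arm_command([
  [[0.01,0,0],[0,0,0],1],
  [[0.01,0,0],[0,0,0],1],
  [[0,0,0],[0,0,0],1],
  [[0,0,0],[0,0,0],1],
])

```text
time: 17.73
eef_pos: [0.5673, 0.0919, 0.0887]
tcp_rot: [-0.14, 1.565, 0.141]
force: [-3.6, -0.1, 16.3]
gripper_width: 0.131
```

Request:
arm_command([
  [[0.007,0,0],[0,0,0],1],
  [[0,0,0],[0,0,0],1],
  [[0,0,0],[0,0,0],1],
  [[0,0,0],[0,0,0],1],
  [[0,0,0],[0,0,0],1],
  [[0,0,0],[0,0,0],1],
])

```text
time: 18.23
eef_pos: [0.5674, 0.0919, 0.0885]
tcp_rot: [-0.139, 1.565, 0.141]
force: [-5.8, -1.9, 23.7]
gripper_width: 0.13
```

```bash
python3 go.py .5665 .091 .0889 .18; python3 - <<'E'
from h import *
S=grab('side');o=(215,185)
a=cv2.resize(S['img'][o[1]:o[1]+60,o[0]:o[0]+60],(400,400),interpolation=2); b=cv2.resize(S['img'][272:332,230:290],(400,400),interpolation=2)
cv2.imwrite('pics/g.png',np.hstack([a,b]))
E
```

```text
t 18.23 p [0.5674 0.0919 0.0885] yaw 0.178 F [-5.8 -1.9 23.7] w 0.13
shift [-0.003 -0.005 -0.007] turn [-0.0008  0.0009 -0.0004] mm [-0.9 -0.9  0.4]
```

View pics/g.png

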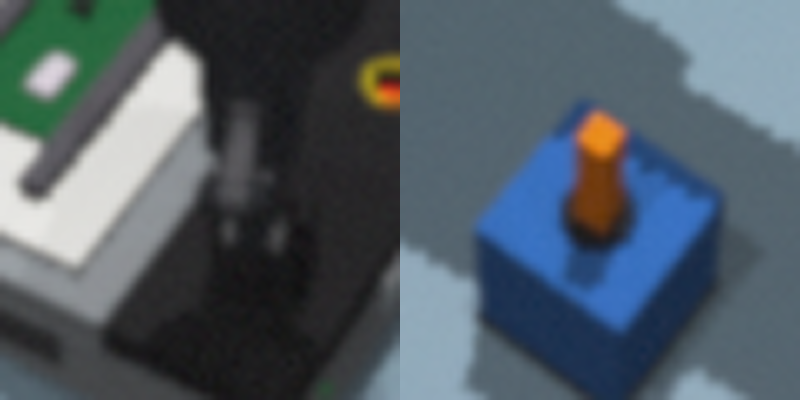

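The stylus hangs home in its stand at (600,180). The knob is down over the shaft, hiding its disc, and stopped hard at 24 N. Hand in.

```bash
python3 -c "
from plant import manip
s=manip.read_state();print(s['eef_pos'],s['force'],s['time'])
print(manip.job_done())"
```

```text
[0.56739468 0.09194664 0.08851812] [-6.77635376 -1.06587541 24.3497799 ] 18.2833
the job is handed in; nothing more can be done
None
```

The whole task was carried out in order and handed in at 18.3 s, with the arm still holding the knob pressed right down.

- **Reset button:** the stylus tip went into the well and pressed the button to its stop. The force rose from about 5 N to 24 N as it bottomed.
- **Stylus:** it went back into its stand. The last picture shows it hanging home.
- **Knob:** I turned the pointer to the shaft's flat, at about 0.18 rad. The bore slid on with almost no resistance until it was seated.
- **Shaft:** it then gave its spring force over about 6 mm and came to a hard stop, within 0.5 mm of the expected height. At hand-in the arm was pressing down with 24 N, with the grip set to 100 N.

One reading disagreed: the finger opening on the knob's 14 mm bar came out at about 12 mm. I put that down to pad flex; the knob did not slip in the grip. I did not re-check the positions of the bystander objects, but nothing was seen to touch them.

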